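Unbolt the second door of the spares locker

TASK

Free the bolted door of the spares locker on the rack shelf. First swing the active door (the one whose edge laps over the other) up until it stands about upright and leave it standing; then draw the passive door's flush bolt, which this uncovers, all the way back, and leave the passive door itself shut.

Things in the scene. Friction and masses are not known exactly. Their poses are not given: they have to be found in the camera images.
- locker: Low grey steel locker fixed to the shelf, 220 x 300 x 100 mm high, topped by two flat-lying grey steel doors hinged on its outer sides. Origin: centre of its underside. x along the hinge lines, roughly away from the robot; y to the active door's hinge; z up. (x,y,z) below: mm in this frame. Each door has a round steel bar handle along x, 12 mm thick, 100 long, 30 mm of air under it.
- active_door (a joint): Active door, 216 x 185 x 4 mm plate, top at z 104, hinge line at y 150, z 100; free edge at y -35 laps over the passive door and hides the bolt. Handle bar centre, shut: (0,0,140). Value: opening angle in rad, 0 shut, pi/2 upright, stop 1.65; the handle swings up and to +y. Stiff hinge: up to 8 N at the handle, stays at any angle where left.
- passive_door (a joint): Passive door, top at z 100, hinge line at y -150, z 100, handle bar centre (0,-95,136). At y -22 it steps down to a ledge (top z 68, y -22 to 50) that carries the bolt, under the active door while that is shut. Value: opening angle in rad, 0 shut. Held down by the bolt; to stay shut.
- flush_bolt (a joint): Flush bolt on the ledge. Thumb piece: upright dark steel block 24 (x) x 12 (y) x 26 mm high, z 68 to 94, centred at x 20, y 20 when fully shot; a 7 mm rod (top z 76) runs from it to +x into the locker's wall. 36 mm free between block and step. Value: travel in m to -x, 0 fully shot, stop 0.040 fully drawn (block at x -20). Slides with about 2 N, stays where left.

How it is judged:
By the outcome, as a careful person would: the job done as asked, in the order asked, and still so for the second after the job is handed in, with the robot touching nothing.
It also fails if it takes over 45 s, if anything falls off the work surface, if the arm or the gripper's body presses on something with over 40 N, if the wrist force passes 120 N, or if a joint passes its speed limit or range.

ROBOT

A 7-joint arm with a two-finger parallel gripper is mounted at the origin on the work surface. World frame = base frame: x ahead of the robot, y to its left, z up, the work surface at z = 0. Lengths are in m, angles in rad, forces in N, time in s.
With the tool pointing down it reaches from about 0.4 to 0.85 m from the base axis. Payload 10.4 kg.
Tool frame: the origin (TCP) lies where the fingers leave the gripper's body, on its centre line; the fingertips stand 73 mm ahead of it and the grasp point (between the pads) lies 54 mm ahead of it; z points along the fingers, y is the line along which they close (so a half turn about z gives the same grasp; the last joint's range is limited). The gripper opens to 85 mm and grips with 20 to 120 N. Pads are 22 mm wide; open, the fingers measure 114 mm over their backs; the gripper's body (76 mm by 85 mm) begins 54 mm behind the grasp point. The pads swing forward as they close: fully open they stand 13 mm farther back than shut.
Start: joints at [1.16, 0.332, -0.065, 1.46, 0.022, 1.35, -0.088], TCP at [0.236, -0.579, 0.304] pointing down, gripper open.
Joint ranges: [-2.6, 2.6], [-0.5, 2.12], [-1.47, 1.34], [0.16, 2.42], [-1.27, 4.41], [0.06, 2.06], [-2.6, 2.6]. Speed limits (rad/s): [2.22, 2.22, 2.79, 2.79, 3.14, 3.14, 3.14].

INTERFACE

Orientations are given as a unit quaternion [x, y, z, w].
In Python, from workcell import manip, camera gives the robot as it stands. The module is installed in compiled form; this text tells all that it offers.
- The arm moves only by the shell command python3 -m creep 'ROWS' [OPENING] [FORCE]. ROWS is JSON, a list of rows, each a list of 2 entries, a list of its own where there are three numbers: the shift along the tool's x, y, z in mm, then the turn about the tool's z in rad. In form: [[[tx, ty, tz], twist], ...]. A call has 1 to 5 rows; each row is the pose to reach, as a shift and turn from the pose commanded when the call began, along the tool's axes at that moment; what a row does not reach only later rows make up. A row lasts 1/12 s, in which the tool goes at most 41.7 mm and 7.16 degrees, less where a joint would pass 70% of its speed; a pose out of reach is approached as far as the arm can. A call with a gripper value outside its range is refused whole. OPENING is the opening, from 0 (shut) to 1 (fully open), set as the call begins (- or left out, the last holds). The fingers move at their own pace and stop on an object; FORCE is the grip in N (left out, the last holds). Time passes only in rows, so rows that repeat a pose let the fingers close. It gives the time, the measured TCP pose, the force, the opening and the grip force at its end, in the units of the state.
- manip.get_obs(): the state, without advancing time (a new reading comes with each control period).
- camera(name): name is "side" or "top" or "wrist"; returns a dict with "pixels" (480x640x3 uint8, red, green, blue), "z_map" (480x640 float32, m along the optical axis (not along the pixel's ray), 0 where there is no reading), "fx", "fy", "cx", "cy" (pixels), "extrinsics" (4x4, takes a point from world to camera coordinates). Camera axes: x right, y down, z forward; pixel columns grow to the right and rows downward; lengths in m; the calibration is good to about 2 mm. A picture is of the moment at which its call begins.
- manip.hand_in(): hands the job in; it is judged then, once.
The state is a dict: "clock": time; "joint_pos": joint angles; "joint_velocities": joint speeds; "tau": joint torques, N m; "position": TCP position; "ee_rot": TCP orientation; "ft_force": force on the tool from outside, world axes, zero at the start; "torque": the same for the moment, N m; "grip_width": opening from 0.0 (shut) to 1.0 (fully open); "grasp_force": force on a finger pad.
Only numpy, scipy, OpenCV 4.12 (cv2) and the standard library are available. Lean on these libraries where they do the work, as an engineer would, in place of code of your own. Each camera call takes 0.05 s, during which the arm holds its last target. There are 200 camera calls.

## Working session

There is one attempt and no reset: what is moved stays moved. The work goes in short steps, Python scripts to look and compute and a shell command to move; the robot and the scene stay as the last step left them, time stands still between calls to the robot, and variables do not carry over. Pictures are saved under pics/ and viewed, at most 10 in all, crops included, and the job is handed in when it is done.

```bash
mkdir -p pics; python3 - <<'E'
from workcell import manip, camera
import cv2, numpy as np
o=manip.get_obs()
for k in ("clock","position","ee_rot","ft_force","grip_width","joint_pos"): print(k,np.round(o[k],4))
for n in("top","side"):
    c=camera(n); cv2.imwrite(f"pics/{n}0.png",c["pixels"][:,:,::-1]); np.savez(f"{n}0.npz",**c)
    print(n,c["fx"],c["cx"],c["cy"],np.round(c["extrinsics"],3).tolist())
E
```

```text
clock 0.0
position [ 0.2362 -0.5783  0.3031]
ee_rot [ 9.813e-01  1.927e-01 -2.000e-04 -7.000e-04]
ft_force [-0.3511 -0.0093  0.2956]
grip_width 1.0013
joint_pos [ 1.1604  0.3329 -0.0647  1.4609  0.0216  1.3499 -0.0885]
top 545.6922180552566 310.01930293067045 233.1116664656961 [[0.011, -1.0, 0.015, 0.025], [-0.996, -0.012, -0.087, 0.577], [0.087, -0.014, -0.996, 0.819], [0.0, 0.0, 0.0, 1.0]]
side 469.0078820806397 314.61606260238614 233.44735656226638 [[-0.892, -0.451, -0.019, 0.537], [-0.277, 0.58, -0.766, 0.222], [0.356, -0.678, -0.643, 0.524], [0.0, 0.0, 0.0, 1.0]]
```

View pics/top0.png

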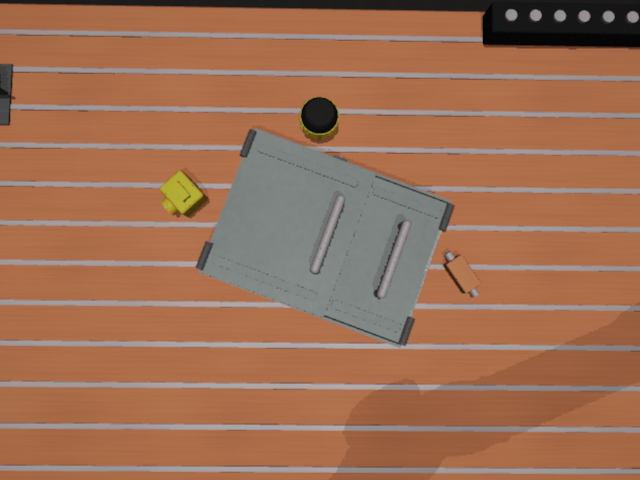

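View pics/side0.png

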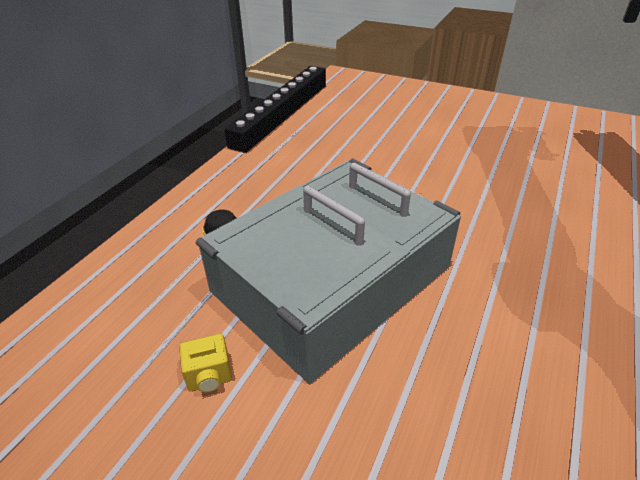

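The top view shows the locker turned about 18°. The active handle runs (340,200)–(316,270) and the passive handle (404,224)–(380,296), with the active hinge knuckles at (248,143) and (205,256). A yellow padlock sits at (182,193) and a jar at (319,117).

```bash
cat > h.py <<'E'
import numpy as np
from scipy.spatial.transform import Rotation as R
def ray(c,u,v,z):
    E=np.array(c["extrinsics"]);r=E[:3,:3];o=-r.T@E[:3,3]
    d=r.T@np.array([(u-c["cx"])/c["fx"],(v-c["cy"])/c["fy"],1]);return o+d*(z-o[2])/d[2]
def cloud(c):
    E=np.array(c["extrinsics"]);v,u=np.mgrid[:480,:640];z=c["z_map"]
    p=np.stack([(u-c["cx"])/c["fx"]*z,(v-c["cy"])/c["fy"]*z,z],-1)
    return (p-E[:3,3])@E[:3,:3]
E
python3 - <<'E'
from h import *
import cv2
c=dict(np.load("top0.npz"));P=cloud(c)
for uv in [(100,300),(270,200),(400,215),(328,235),(392,260),(360,220)]: print(uv,np.round(P[uv[1],uv[0]],4))
z=P[...,2]
m=((z>.085)&(z<.2)&(c["z_map"]>0)).astype(np.uint8)
n,l,s,ce=cv2.connectedComponentsWithStats(m);k=1+np.argmax(s[1:,4])
q=P[l==k];print(len(q),np.percentile(q[:,2],[5,50,95,99.5]))
zs=np.median(q[:,2]);
r=cv2.minAreaRect(q[abs(q[:,2]-zs)<.008][:,:2].astype(np.float32));print(r)
b=P[(l==k)&(z>zs+.025)];
n,l2,s,ce=cv2.connectedComponentsWithStats(((l==k)&(z>zs+.025)).astype(np.uint8))
for i in range(1,n):
    if s[i,4]>100:
        a=P[l2==i];print(s[i,4],a[:,2].max(),cv2.minAreaRect(a[:,:2].astype(np.float32)))
E
```

```text
(100, 300) [ 0.4699  0.3601 -0.0027]
(270, 200) [0.6163 0.0896 0.1029]
(400, 215) [ 0.5979 -0.0946  0.0984]
(328, 235) [0.5641 0.0096 0.1474]
(392, 260) [ 0.5324 -0.0764  0.1391]
(360, 220) [ 0.5898 -0.0376  0.1009]
33559 [0.09848822 0.1030524  0.10804339 0.14580426]
((0.5681080222129822, 0.00889994204044342), (0.3119989335536957, 0.2237538844347), 70.21041870117188)
731 0.14834997083904905 ((0.5660598278045654, 0.009654009714722633), (0.011963989585638046, 0.11106594651937485), 70.19965362548828)
743 0.14562317617361228 ((0.5340805649757385, -0.07958585023880005), (0.012178349308669567, 0.11106415838003159), 70.31224822998047)
```

```bash
cat >> h.py <<'E'
C=np.array([.5668,.0095]);TH=np.radians(-19.8)
LX=np.array([np.cos(TH),np.sin(TH)]);LY=np.array([-LX[1],LX[0]])
def status(tgt=None):
    "tgt: TCP target, locker frame mm; prints shift in tool axes mm and twist to align tool x with locker x"
    from workcell import manip
    o=manip.get_obs();p=np.array(o["position"]);r=R.from_quat(o["ee_rot"])
    d=p[:2]-C;print("t",round(o["clock"],2),"locker",np.round([d@LX*1e3,d@LY*1e3,p[2]*1e3],1),"F",np.round(o["ft_force"],1),"grip",round(o["grip_width"],3),round(o["grasp_force"],1))
    m=r.as_matrix();yaw=np.arctan2(m[1,0],m[0,0]);print("twist",round(yaw-TH,4),"tilt",np.round(m[2],3))
    if tgt is not None:
        w=np.append(C+LX*tgt[0]/1e3+LY*tgt[1]/1e3,tgt[2]/1e3);print("shift",np.round(m.T@(w-p)*1e3,1))
if __name__=="__main__":
    import sys;a=[float(x) for x in sys.argv[1:]];status(a or None)
E
python3 h.py 0 0 290
```

```text
t 0.1 locker [-111.9 -665.1  303.2] F [ 0.1 -0.4  0.9] grip 1.002 0.0
twist 0.7333 tilt [-0.    -0.001 -1.   ]
shift [ 528.3 -419.2   13.7]
```

```bash
python3 -m creep '[[[31,-25,1],0.12],[[62,-50,2],0.24],[[94,-75,3],0.36],[[126,-100,4],0.48],[[157,-124,4],0.6]]' 0.6 60; python3 h.py 0 0 290
```

```text
clock: 0.52
position: [0.3341, -0.4048, 0.2995]
ee_rot: [0.995, -0.104, -0.0, -0.0]
ft_force: [1.2, -0.0, 0.3]
grip_width: 0.598
grasp_force: 0.0
t 0.52 locker [ -78.6 -468.7  299.5] F [ 1.2 -0.   0.3] grip 0.598 0.0
twist 0.1367 tilt [-0.001 -0.    -1.   ]
shift [ 141.8 -453.6    9.6]
```

```bash
python3 -m creep '[[[12,-38,1],0.07],[[24,-76,2],0.13],[[36,-114,3],0.13],[[48,-152,4],0.13],[[60,-190,4],0.13]]'; python3 h.py 0 0 290
```

```text
clock: 0.93
position: [0.4309, -0.2311, 0.2957]
ee_rot: [0.986, -0.166, -0.0, 0.0]
ft_force: [0.5, -1.0, 0.4]
grip_width: 0.603
grasp_force: 0.0
t 0.93 locker [ -46.4 -272.4  295.7] F [ 0.5 -1.   0.4] grip 0.603 0.0
twist 0.012 tilt [-0.  0. -1.]
shift [  49.6 -271.8    5.6]
```

```bash
python3 -m creep '[[[0,0,0],0]]'; python3 h.py 0 0 290
```

```text
clock: 1.02
position: [0.4341, -0.2253, 0.296]
ee_rot: [0.987, -0.161, 0.001, -0.001]
ft_force: [1.3, -0.0, 0.6]
grip_width: 0.603
grasp_force: 0.0
t 1.02 locker [ -45.3 -265.9  296. ] F [ 1.3 -0.   0.6] grip 0.603 0.0
twist 0.0225 tilt [ 0.001 -0.002 -1.   ]
shift [  51.2 -264.8    6.7]
```

```bash
python3 -m creep '[[[8,-39,1],0.01],[[16,-78,2],0.015],[[24,-117,3],0.015],[[31,-156,4],0.015],[[39,-195,5],0.015]]'; python3 -m creep '[[[6,-35,1],0],[[12,-69,2],0],[[12,-69,2],0],[[12,-69,2],0]]'; python3 h.py 0 0 202; python3 - <<'E'
from workcell import camera
import cv2
c=camera("wrist");cv2.imwrite("pics/w1.png",c["pixels"][:,:,::-1])
E
```

```text
clock: 1.43
position: [0.5317, -0.06, 0.2908]
ee_rot: [0.985, -0.174, -0.0, 0.0]
ft_force: [0.6, -1.2, 0.0]
grip_width: 0.599
grasp_force: 0.0
clock: 1.77
position: [0.5664, 0.0014, 0.2882]
ee_rot: [0.985, -0.171, -0.001, -0.0]
ft_force: [-0.4, -0.4, 0.1]
grip_width: 0.603
grasp_force: 0.0
t 1.77 locker [  2.3  -7.8 288.2] F [-0.4 -0.4  0.1] grip 0.603 0.0
twist 0.0012 tilt [-0.001 -0.001 -1.   ]
shift [-2.2 -7.8 86.2]
```

View pics/w1.png

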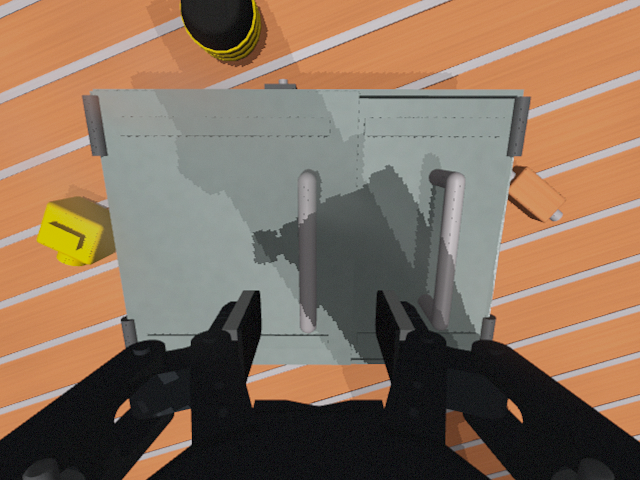

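The wrist view shows the active bar at column 307 (rows 170–330), between the open fingers, whose gap is centred near column 318. That agrees with the computed 8 mm shift, so I'll descend and grip.

```bash
python3 -m creep '[[[-2,-8,25],0],[[-2,-8,55],0],[[-2,-8,82],0],[[-2,-8,86],0],[[-2,-8,86],0]]'; python3 h.py 0 0 202;  python3 -m creep '[[[0,0,0],0],[[0,0,0],0],[[0,0,0],0],[[0,0,0],0],[[0,0,0],0]]' 0 60;  python3 h.py
```

```text
clock: 2.23
position: [0.5659, 0.0059, 0.2017]
ee_rot: [0.985, -0.174, -0.002, 0.001]
ft_force: [-0.1, 0.6, 0.0]
grip_width: 0.599
grasp_force: 0.0
t 2.23 locker [  0.4  -3.7 201.7] F [-0.1  0.6  0. ] grip 0.599 0.0
twist -0.0046 tilt [-0.003  0.002 -1.   ]
shift [-0.4 -3.7 -0.3]
clock: 2.65
position: [0.5681, 0.0084, 0.205]
ee_rot: [0.985, -0.173, 0.002, -0.001]
ft_force: [0.5, 3.8, 7.1]
grip_width: 0.113
grasp_force: 58.8
t 2.65 locker [  1.6  -0.6 205. ] F [0.5 3.8 7.1] grip 0.113 58.8
twist -0.0021 tilt [ 0.003 -0.002 -1.   ]
```

```bash
python3 -m creep '[[[0,-2,-7],0],[[0,-5,-15],0],[[0,-8,-22],0],[[0,-11,-29],0],[[0,-15,-36],0]]'; python3 h.py; python3 -m creep '[[[0,-4,-7],0],[[0,-8,-13],0],[[0,-13,-19],0],[[0,-17,-25],0],[[0,-23,-31],0]]'; python3 h.py
```

```text
clock: 3.07
position: [0.5726, 0.0207, 0.2391]
ee_rot: [0.985, -0.174, 0.001, 0.0]
ft_force: [6.4, -2.3, -9.0]
grip_width: 0.107
grasp_force: 58.4
t 3.07 locker [  1.7  12.5 239.1] F [ 6.4 -2.3 -9. ] grip 0.107 58.4
twist -0.0035 tilt [ 0.002  0.001 -1.   ]
clock: 3.48
position: [0.5797, 0.0403, 0.2699]
ee_rot: [0.985, -0.175, -0.0, 0.002]
ft_force: [2.3, -12.1, 0.3]
grip_width: 0.107
grasp_force: 59.1
t 3.48 locker [  1.7  33.4 269.9] F [  2.3 -12.1   0.3] grip 0.107 59.1
twist -0.0053 tilt [ 0.     0.004 -1.   ]
```

```bash
python3 -m creep '[[[0,-11,-11],0],[[0,-24,-20],0],[[0,-37,-28],0],[[0,-51,-35],0],[[0,-65,-41],0]]'; python3 h.py; python3 - <<'E'
from workcell import camera
import cv2
c=camera("side");cv2.imwrite("pics/s2.png",c["pixels"][:,:,::-1])
E
```

```text
clock: 3.9
position: [0.6024, 0.1016, 0.3137]
ee_rot: [0.985, -0.175, 0.001, 0.002]
ft_force: [-14.7, 0.6, 9.0]
grip_width: 0.108
grasp_force: 61.2
t 3.9 locker [  2.3  98.8 313.7] F [-14.7   0.6   9. ] grip 0.108 61.2
twist -0.0067 tilt [ 0.003  0.004 -1.   ]
```

View pics/s2.png

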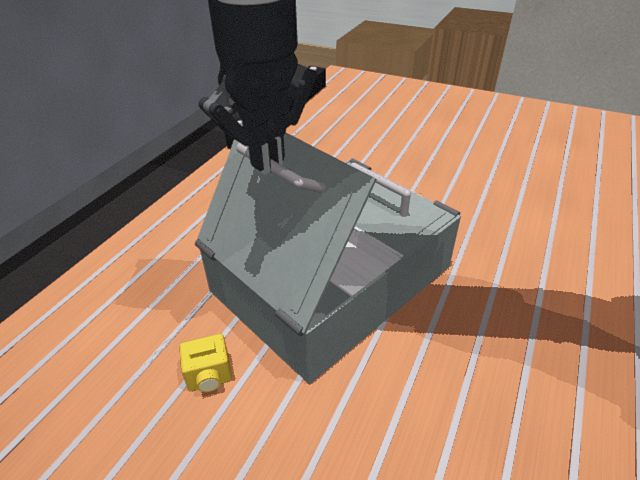

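The door stands at about 1 rad, its top edge near (290,140)–(375,180) and the gripper holding the bar. I'll carry on slowly and watch the force where the gripper linkage nears the door edge.

```bash
python3 -m creep '[[[0,-7,-2],0],[[0,-15,-4],0],[[0,-23,-5],0],[[0,-30,-6],0]]'; python3 h.py;  python3 -m creep '[[[0,-5,0],0],[[0,-10,-1],0],[[0,-15,-1],0],[[0,-15,-1],0]]';python3 h.py
```

```text
clock: 4.28
position: [0.6133, 0.131, 0.3197]
ee_rot: [0.985, -0.175, 0.002, 0.001]
ft_force: [8.9, -5.5, 5.2]
grip_width: 0.106
grasp_force: 63.0
t 4.28 locker [  2.6 130.1 319.7] F [ 8.9 -5.5  5.2] grip 0.106 63.0
twist -0.0053 tilt [ 0.004  0.001 -1.   ]
clock: 4.62
position: [0.6188, 0.1462, 0.3203]
ee_rot: [0.985, -0.174, 0.002, -0.0]
ft_force: [16.1, -5.8, 1.8]
grip_width: 0.109
grasp_force: 63.6
t 4.62 locker [  2.6 146.2 320.3] F [16.1 -5.8  1.8] grip 0.109 63.6
twist -0.0038 tilt [ 0.005 -0.001 -1.   ]
```

```bash
python3 -m creep '[[[0,-5,0],0],[[0,-10,0],0],[[0,-15,1],0],[[0,-15,1],0]]'; python3 h.py; python3 - <<'E'
from workcell import camera
import cv2
c=camera("side");cv2.imwrite("pics/s3.png",c["pixels"][:300,100:500,::-1])
E
```

```text
clock: 4.95
position: [0.6239, 0.1606, 0.3194]
ee_rot: [0.985, -0.174, 0.002, -0.0]
ft_force: [7.9, -0.5, 5.0]
grip_width: 0.108
grasp_force: 64.8
t 4.95 locker [  2.5 161.5 319.4] F [ 7.9 -0.5  5. ] grip 0.108 64.8
twist -0.0036 tilt [ 0.005 -0.002 -1.   ]
```

View pics/s3.png

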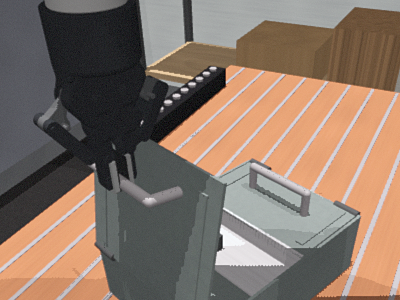

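The door is near upright (about 1.4 rad) with the gripper still on the bar at crop pixel (125,185). The dark bolt is now showing at about (220,240).

```bash
python3 -m creep '[[[0,-5,0],0],[[0,-10,1],0],[[0,-16,2],0],[[0,-20,3],0],[[0,-25,4],0]]'; python3 -m creep '[[[0,0,0],0],[[0,0,0],0]]'; python3 h.py; python3 - <<'E'
from workcell import camera
from h import *
for n in ("top","side"):
    c=camera(n);P=cloud(c);d=P[...,:2]-C;x=d@LX*1e3;y=d@LY*1e3;z=P[...,2]*1e3
    for s in (-1,1):
        m=(c["z_map"]>0)&(s*x>65)&(abs(x)<105)&(y>85)&(y<240)&(z>120)&(z<292)
        if m.sum()>30:
            print(n,s,m.sum(),[(k,np.round(np.median(y[m&(abs(z-k)<12)]),1)) for k in (140,180,220,260,280) if (m&(abs(z-k)<12)).sum()>5])
E
```

```text
clock: 5.42
position: [0.6321, 0.1832, 0.3148]
ee_rot: [0.985, -0.174, 0.002, 0.0]
ft_force: [-4.1, -3.0, 7.2]
grip_width: 0.107
grasp_force: 67.3
clock: 5.58
position: [0.6324, 0.1839, 0.3145]
ee_rot: [0.985, -0.174, 0.002, -0.001]
ft_force: [17.0, -4.5, -1.5]
grip_width: 0.102
grasp_force: 65.6
t 5.58 locker [  2.7 186.3 314.5] F [17.  -4.5 -1.5] grip 0.102 65.6
twist -0.0035 tilt [ 0.004 -0.002 -1.   ]
top 1 934 [(140, np.float64(149.1)), (180, np.float64(148.3)), (220, np.float64(147.5)), (260, np.float64(146.7)), (280, np.float64(146.8))]
side -1 3410 [(140, np.float64(153.6)), (180, np.float64(152.7)), (220, np.float64(151.9)), (260, np.float64(150.9)), (280, np.float64(150.3))]
side 1 529 [(140, np.float64(153.6)), (180, np.float64(152.7)), (260, np.float64(150.9))]
```

```bash
python3 -m creep '[[[0,0,0],0],[[0,0,0],0],[[0,0,0],0]]' 0.25; python3 h.py;  python3 -m creep '[[[0,0,-10],0],[[0,0,-30],0],[[0,0,-55],0],[[0,0,-80],0],[[0,0,-80],0]]'; python3 h.py 20 20 390
```

```text
clock: 5.93
position: [0.6312, 0.1841, 0.3134]
ee_rot: [0.985, -0.173, 0.0, -0.0]
ft_force: [2.4, 1.0, 4.1]
grip_width: 0.254
grasp_force: 1.8
t 5.93 locker [  1.4 186.1 313.4] F [2.4 1.  4.1] grip 0.254 1.8
twist -0.0028 tilt [ 0.001 -0.    -1.   ]
clock: 6.35
position: [0.6313, 0.1847, 0.3987]
ee_rot: [0.985, -0.173, 0.003, -0.001]
ft_force: [0.9, 0.3, 0.7]
grip_width: 0.25
grasp_force: 0.0
t 6.35 locker [  1.4 186.7 398.7] F [0.9 0.3 0.7] grip 0.25 0.0
twist -0.0028 tilt [ 0.004 -0.004 -1.   ]
shift [ 19.  166.7   8.2]
```

```bash
python3 -m creep '[[[0,35,0],0],[[0,75,0],0],[[6,110,4],0],[[12,150,6],0],[[19,167,8],0]]' 0.45; python3 -m creep '[[[0,0,35],0],[[0,0,70],0],[[0,0,100],0],[[0,0,100],0]]';  python3 h.py 20 20 155; python3 - <<'E'
from workcell import camera
from h import *
import cv2
for n in ("wrist","top"):
    c=camera(n);cv2.imwrite(f"pics/{n}4.png",c["pixels"][:,:,::-1]);np.savez(f"{n}4.npz",**c)
E
```

```text
clock: 6.77
position: [0.5906, 0.0152, 0.3854]
ee_rot: [0.984, -0.176, -0.0, 0.001]
ft_force: [0.1, -1.3, -0.5]
grip_width: 0.45
grasp_force: 0.0
clock: 7.1
position: [0.5893, 0.02, 0.2791]
ee_rot: [0.985, -0.173, -0.005, 0.001]
ft_force: [-0.8, -0.9, -1.0]
grip_width: 0.45
grasp_force: 0.0
t 7.1 locker [ 17.6  17.5 279.1] F [-0.8 -0.9 -1. ] grip 0.45 0.0
twist -0.003 tilt [-0.009  0.004 -1.   ]
shift [  3.5  -2.9 124. ]
```

View pics/wrist4.png

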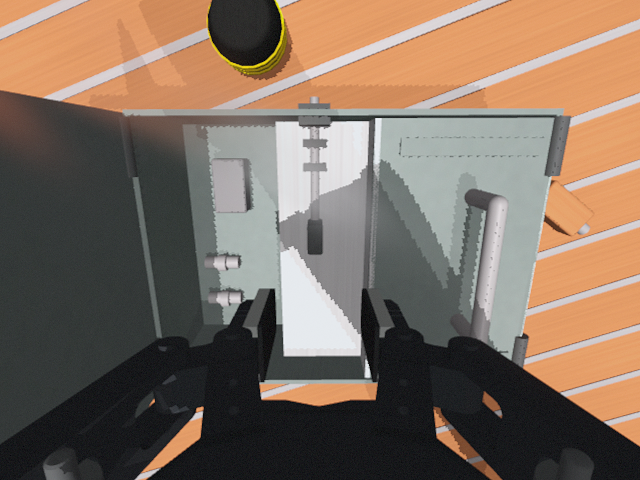

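View pics/top4.png

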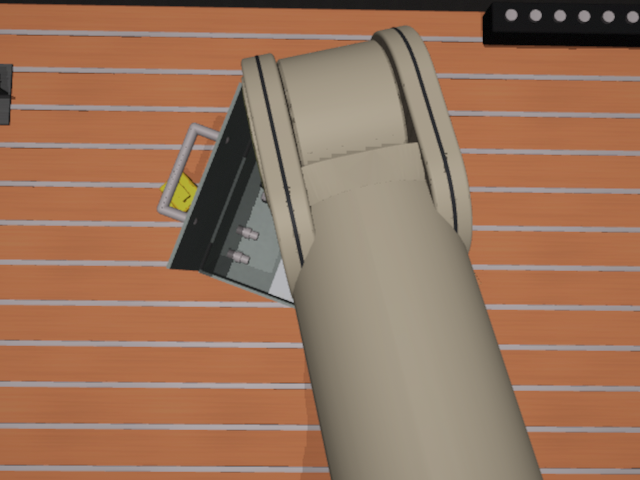

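The wrist view shows the uncovered bolt: dark thumb block at (315,237), its rod running up to (315,110), on the pale ledge (columns 277–375). Inside fittings sit at (230,185) and (225,262–298), and the passive handle is near column 485. The top view is blocked by the arm.

```bash
python3 - <<'E'
from h import *
import cv2
c=dict(np.load("wrist4.npz"));P=cloud(c)*1e3
d=P[...,:2]-C*1e3;x=d@LX;y=d@LY;z=P[...,2]
for n,u,v in (("blocktop",315,228),("box",230,185),("pin",228,262),("ledge",340,160),("pdoor",450,300)): print(n,np.round([x[v,u],y[v,u],z[v,u]],1))
g=c["pixels"].max(-1);m=np.zeros_like(g);m[205:265,295:340]=(g[205:265,295:340]<70)
ys,xs=np.where(m);print("mask",xs.min(),xs.max(),ys.min(),ys.max(),m.sum())
q=(m>0)&(z>86)&(z<100);print(q.sum(),[np.round(np.percentile(a[q],[3,50,97]),1) for a in(x,y,z)])
E
```

```text
blocktop [26.8 19.8 93.1]
box [52.5 98.9 27.3]
pin [-26.9 109.7  15.6]
ledge [76.2 -0.3 66.6]
pdoor [-30.7 -87.1  99.8]
mask 308 321 224 253 292
289 [array([ 6.8, 14.7, 23.8]), array([15.2, 20.6, 25.3]), array([91.7, 93.2, 94.4])]
```

```bash
python3 -m creep '[[[1,-2,30],0],[[1,-3,65],0],[[1,-3,95],0],[[1,-3,110],0],[[1,-3,110],0]]' 0.4;  python3 h.py 18 20 150
```

```text
clock: 7.62
position: [0.5936, 0.0232, 0.174]
ee_rot: [0.985, -0.173, -0.001, 0.0]
ft_force: [-0.6, -1.0, -0.5]
grip_width: 0.404
grasp_force: 0.0
t 7.62 locker [ 20.5  22.  174. ] F [-0.6 -1.  -0.5] grip 0.404 0.0
twist -0.0027 tilt [-0.002  0.001 -1.   ]
shift [-2.5  2.  24. ]
```

```bash
python3 -m creep '[[[-2,2,8],0],[[-2,2,16],0],[[-2,2,24],0],[[-2,2,24],0]]';  python3 h.py 18 20 150; python3 -m creep '[[[0,0,0],0],[[0,0,0],0],[[0,0,0],0],[[0,0,0],0],[[0,0,0],0]]' 0 30;  python3 h.py; python3 - <<'E'
from workcell import camera
import cv2
c=camera("wrist");cv2.imwrite("pics/w5.png",c["pixels"][100:,150:500,::-1])
E
```

```text
clock: 7.95
position: [0.5913, 0.0218, 0.1504]
ee_rot: [0.985, -0.173, -0.0, 0.0]
ft_force: [-0.8, -0.3, -0.4]
grip_width: 0.398
grasp_force: 0.0
t 7.95 locker [ 18.8  19.9 150.4] F [-0.8 -0.3 -0.4] grip 0.398 0.0
twist -0.003 tilt [-0.  0. -1.]
shift [-0.8 -0.1  0.4]
clock: 8.37
position: [0.5916, 0.0215, 0.1516]
ee_rot: [0.985, -0.174, 0.0, 0.0]
ft_force: [-3.0, -3.8, 6.5]
grip_width: 0.128
grasp_force: 32.9
t 8.37 locker [ 19.3  19.7 151.6] F [-3.  -3.8  6.5] grip 0.128 32.9
twist -0.0032 tilt [ 0.001  0.    -1.   ]
```

View pics/w5.png

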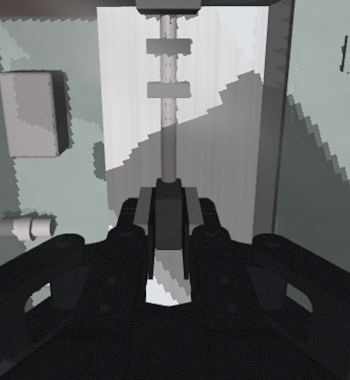

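The block (crop pixel (168,220)) is pinched between both pads. Next I draw it to −x.

```bash
python3 -m creep '[[[-8,0,0],0],[[-16,0,0],0],[[-24,0,0],0],[[-32,0,0],0],[[-38,0,0],0]]';  python3 h.py; python3 -m creep '[[[-2,0,0],0],[[-4,0,0],0],[[-5,0,0],0],[[-5,0,0],0]]'; python3 h.py
```

```text
clock: 8.83
position: [0.5569, 0.034, 0.1521]
ee_rot: [0.985, -0.174, 0.003, 0.0]
ft_force: [29.9, -12.9, -5.1]
grip_width: 0.129
grasp_force: 31.5
t 8.83 locker [-17.6  19.7 152.1] F [ 29.9 -12.9  -5.1] grip 0.129 31.5
twist -0.0034 tilt [ 0.006 -0.001 -1.   ]
clock: 9.17
position: [0.5564, 0.0342, 0.1536]
ee_rot: [0.985, -0.175, 0.008, -0.001]
ft_force: [26.1, -10.9, -4.8]
grip_width: 0.131
grasp_force: 31.5
t 9.17 locker [-18.2  19.7 153.6] F [ 26.1 -10.9  -4.8] grip 0.131 31.5
twist -0.0056 tilt [ 0.015 -0.004 -1.   ]
```

```bash
python3 -m creep '[[[3,0,0],0],[[3,0,0],0],[[3,0,0],0],[[3,0,0],0]]' 0.35; python3 h.py; python3 -m creep '[[[0,0,-20],0],[[0,0,-60],0],[[0,0,-100],0],[[0,0,-125],0],[[0,0,-125],0]]'; python3 -m creep '[[[0,0,0],0],[[0,0,0],0]]'; python3 h.py -18 20 152; python3 - <<'E'
from workcell import camera
from h import *
import cv2
c=camera("wrist");cv2.imwrite("pics/w6.png",c["pixels"][:,:,::-1]);np.savez("w6.npz",**c)
P=cloud(c)*1e3;d=P[...,:2]-C*1e3;x=d@LX;y=d@LY;z=P[...,2]
g=c["pixels"].max(-1)
q=(abs(y-20)<12)&(z>86)&(z<100)&(x>-45)&(x<60)&(g<90);print(q.sum(),[np.round(np.percentile(a[q],[2,50,98]),1) for a in(x,y,z)])
q=(y<-30)&(y>-75)&(abs(x)<90)&(c["z_map"]>0);print("pdoor",[np.round(np.percentile(z[q&(abs(y-k)<5)],[5,50,95]),1) for k in(-40,-70)])
E
```

```text
clock: 9.5
position: [0.553, 0.0364, 0.1505]
ee_rot: [0.985, -0.173, -0.001, -0.0]
ft_force: [-0.5, -0.5, -0.7]
grip_width: 0.353
grasp_force: 0.0
t 9.5 locker [-22.1  20.6 150.5] F [-0.5 -0.5 -0.7] grip 0.353 0.0
twist -0.0018 tilt [-0.001  0.    -1.   ]
clock: 9.92
position: [0.5553, 0.0368, 0.2818]
ee_rot: [0.985, -0.173, 0.004, -0.001]
ft_force: [1.4, -0.7, -0.2]
grip_width: 0.352
grasp_force: 0.0
clock: 10.08
position: [0.5531, 0.0358, 0.275]
ee_rot: [0.985, -0.173, -0.001, 0.0]
ft_force: [0.5, 0.0, 0.3]
grip_width: 0.353
grasp_force: 0.0
t 10.08 locker [-21.8  20.2 275. ] F [0.5 0.  0.3] grip 0.353 0.0
twist -0.0023 tilt [-0.001  0.001 -1.   ]
shift [3.90e+00 1.00e-01 1.23e+02]
459 [array([-30. , -18. ,  -6.4]), array([14.6, 20. , 25.3]), array([89.4, 93.1, 94.5])]
pdoor [array([ 98.2,  99.8, 293.6]), array([ 98. ,  99.2, 101.2])]
```

View pics/w6.png

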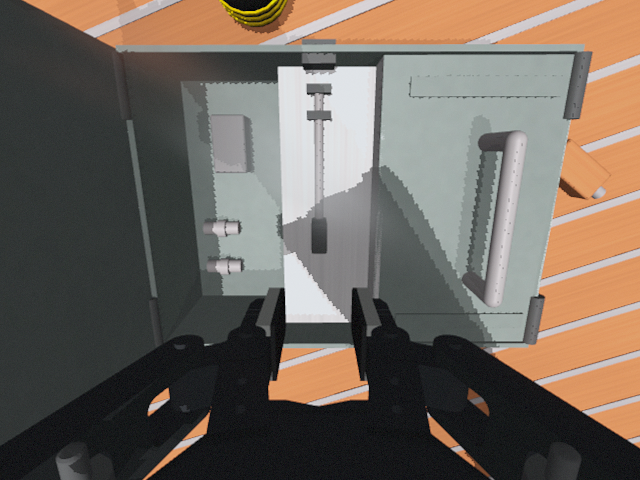

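```bash
python3 - <<'E'
from h import *
for f in("wrist4.npz","w6.npz"):
    c=dict(np.load(f));P=cloud(c)*1e3;d=P[...,:2]-C*1e3;x=d@LX;y=d@LY;z=P[...,2];g=c["pixels"].max(-1)
    q=(abs(y-20)<4)&(z>90)&(z<97)&(x>-45)&(x<60);print(f,q.sum(),np.round(np.percentile(x[q],[1,50,99]),1))
    w=(abs(y+60)<12)&(z>95)&(z<104)&(x>60);print("pdoor far edge x",np.round(x[w].max(),1), "near", np.round(x[(abs(y+60)<12)&(z>95)&(z<104)].min(),1))
E
```

```text
wrist4.npz 297 [ 6.5 18.3 29.5]
pdoor far edge x 111.6 near -69.3
w6.npz 341 [-30.3 -18.2  -6.5]
pdoor far edge x 111.7 near -106.3
```

The block now sits near x −18 in my frame, while the door edges suggest that frame is about 2 mm off. To make sure it is on the stop, I'll nudge it from behind with closed fingers.

```bash
python3 -m creep '[[[20,0,0],0],[[38,0,0],0],[[38,0,30],0],[[38,0,65],0],[[38,0,95],0]]' 0; python3 -m creep '[[[0,0,0],0],[[0,0,0],0]]'; python3 h.py 16 20 155
```

```text
clock: 10.55
position: [0.5886, 0.0226, 0.1777]
ee_rot: [0.985, -0.173, -0.001, 0.0]
ft_force: [-0.0, 0.2, -0.4]
grip_width: 0.001
grasp_force: 0.0
clock: 10.72
position: [0.5882, 0.0228, 0.1791]
ee_rot: [0.985, -0.173, -0.002, 0.0]
ft_force: [-0.1, 0.2, 0.7]
grip_width: 0.001
grasp_force: 0.0
t 10.72 locker [ 15.7  19.7 179.1] F [-0.1  0.2  0.7] grip 0.001 0.0
twist -0.0023 tilt [-0.005  0.001 -1.   ]
shift [ 0.4 -0.3 24.1]
```

```bash
python3 -m creep '[[[0,0,8],0],[[0,0,16],0],[[0,0,24],0],[[0,0,24],0]]'; python3 h.py; python3 -m creep '[[[-5,0,0],0],[[-9,0,0],0],[[-12,0,0],0],[[-14,0,0],0],[[-14,0,0],0]]'; python3 h.py
```

```text
clock: 11.05
position: [0.5891, 0.0225, 0.1559]
ee_rot: [0.985, -0.173, -0.001, 0.0]
ft_force: [0.2, 0.6, 0.0]
grip_width: 0.001
grasp_force: 0.0
t 11.05 locker [ 16.5  19.8 155.9] F [0.2 0.6 0. ] grip 0.001 0.0
twist -0.0029 tilt [-0.001  0.001 -1.   ]
clock: 11.47
position: [0.5775, 0.0272, 0.158]
ee_rot: [0.985, -0.173, 0.002, -0.0]
ft_force: [6.9, -1.6, -3.8]
grip_width: -0.001
grasp_force: 3.3
t 11.47 locker [  4.1  20.3 158. ] F [ 6.9 -1.6 -3.8] grip -0.001 3.3
twist -0.003 tilt [ 0.004 -0.001 -1.   ]
```

```bash
python3 -m creep '[[[-2,0,0],0],[[-4,0,0],0],[[-4,0,0],0]]'; python3 h.py
```

```text
clock: 11.72
position: [0.5767, 0.0274, 0.1595]
ee_rot: [0.985, -0.174, 0.006, -0.001]
ft_force: [18.6, -4.8, -4.1]
grip_width: 0.0
grasp_force: 9.5
t 11.72 locker [  3.2  20.2 159.5] F [18.6 -4.8 -4.1] grip 0.0 9.5
twist -0.0044 tilt [ 0.011 -0.003 -1.   ]
```

A 19 N push doesn't move it, so it is on the stop. I'll back off, rise clear and check.

```bash
python3 -m creep '[[[8,0,0],0],[[12,0,0],0],[[12,0,-25],0],[[12,0,-65],0],[[12,0,-105],0]]'; python3 -m creep '[[[0,20,-40],0],[[0,50,-80],0],[[-10,85,-100],0],[[-20,125,-100],0],[[-20,165,-100],0]]';python3 -m creep '[[[0,40,0],0],[[0,80,0],0],[[0,120,0],0],[[0,120,0],0]]'; python3 - <<'E'
from workcell import camera
from h import *
import cv2
status()
c=camera("side");cv2.imwrite("pics/s7.png",c["pixels"][:,:,::-1])
P=cloud(c)*1e3;d=P[...,:2]-C*1e3;x=d@LX;y=d@LY;z=P[...,2]
q=(y>120)&(y<175)&(abs(x)<100)&(c["z_map"]>0);print([(k,np.round(np.median(y[q&(abs(z-k)<10)]),1)) for k in(140,200,270)])
q=(y<-40)&(abs(x)<90)&(y>-75)&(abs(z-100)<40);print(np.median(z[q]))
E
```

```text
clock: 12.13
position: [0.5828, 0.0249, 0.2622]
ee_rot: [0.985, -0.173, -0.002, 0.0]
ft_force: [1.5, -0.6, 0.8]
grip_width: -0.002
grasp_force: 0.0
clock: 12.55
position: [0.5102, -0.1173, 0.3643]
ee_rot: [0.985, -0.172, 0.002, -0.0]
ft_force: [1.6, -0.8, 0.3]
grip_width: -0.001
grasp_force: 0.0
clock: 12.88
position: [0.4663, -0.2384, 0.3615]
ee_rot: [0.984, -0.179, -0.001, 0.001]
ft_force: [-0.5, -0.6, -0.5]
grip_width: 0.0
grasp_force: 0.0
t 12.88 locker [ -10.6 -267.3  361.5] F [-0.5 -0.6 -0.5] grip 0.0 0.0
twist -0.0136 tilt [-0.001  0.003 -1.   ]
[(140, np.float64(153.4)), (200, np.float64(152.0)), (270, np.float64(150.4))]
102.00077748843617
```

View pics/s7.png

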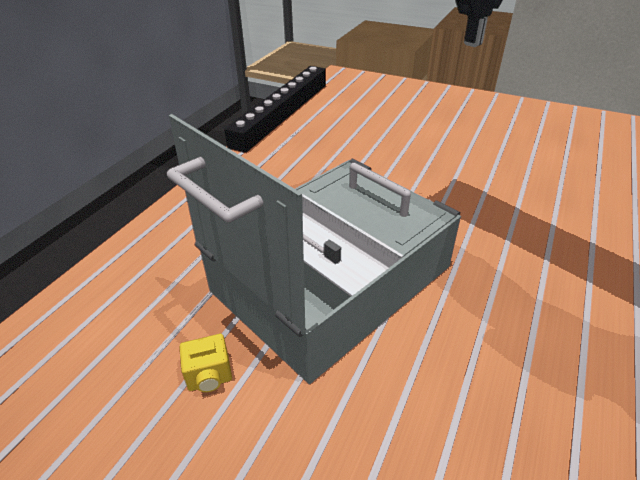

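The active door stands upright, the thumb block at (332,252) is drawn back, the passive door is shut and the arm is clear.

```bash
python3 -c "
from workcell import manip
print(manip.hand_in())"
```

```text
the job is handed in; nothing more can be done
None
```

I handed the job in at about 13 s: the active door stands upright (about 1.55 rad), the flush bolt is drawn back to its stop (a 19 N push moved it no further), the passive door is shut and the arm is clear; no verdict was returned.

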